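# Lever open the stuck ornament tin and put the glass pumpkin away

### The arm

A 7-joint arm with a two-finger parallel gripper is mounted at the origin on the work surface. World frame = base frame: x ahead of the robot, y to its left, z up, the work surface at z = 0. Lengths are in m, angles in degrees, forces in N, time in s.
With the tool pointing down it reaches from about 0.35 to 0.775 m from the base axis. Payload 3.1 kg.
Tool frame: the origin (TCP) lies on the centre line of the jaws, within the pads' length; the fingertips stand 17 mm ahead of it and the grasp point (between the pads) lies 2 mm behind it (robot.tip_reach is the distance from the TCP to the fingertips, in m); z points along the fingers, y is the line along which they close (so a half turn about z gives the same grasp; the last joint's range is limited). The gripper opens to 85 mm and grips with 20 to 120 N. Pads are 22 mm wide; open, the fingers measure 114 mm over their backs; the gripper's body (76 mm by 85 mm) begins 54 mm behind the grasp point. The pads swing forward as they close: fully open they stand 13 mm farther back than shut.
Start: joints at [61.209, 17.813, 0.802, 86.603, -0.252, 75.585, -1.558], TCP at [0.245, -0.493, 0.248] pointing down, gripper open.
Joint ranges: [-154.91, 154.91], [-16.99, 109.72], [-72.82, 74.43], [7.12, 147.25], [-82.49, 262.49], [11.32, 116.49], [-174.64, 174.64]. Speed limits (degrees/s): [159.86, 159.86, 180, 180, 180, 180, 180].

### API

Orientations are given as [roll, pitch, yaw] about the fixed x, y, z axes, in that order (R = Rz(yaw) Ry(pitch) Rx(roll)).
In Python, from station import robot, fingers, vision, workorder, recognise gives the robot as it stands. Calls block until the motion is done:
- robot.move_to(position, orientation): joint-space move of the TCP to a pose.
- robot.line_to(position, orientation=None, velocity=0.15, f_stop=None): straight line of the TCP; orientation=None keeps the orientation; velocity is the mean speed in m/s. With f_stop (N) it stops when the force on the tool has changed by that much, and returns True; else False.
- robot.move_j(angles): joint-space move.
- fingers.gripper_to(opening, force=None): opening from 0.0 (shut) to 1.0 (fully open); force is the grip in N (None keeps the last); returns when the fingers have stopped.
- robot.pause(seconds).
- robot.inverse_kinematics(position, orientation): joint angles nearest the present ones, or None.
- vision.grab_frame(name): name is "scene" or "top" or "wrist"; returns the picture (400x640x3 uint8, red, green, blue); there is no depth.
- vision.calibration(name): a dict with "mtx" (3x3 intrinsics, pixels), "extrinsics" (4x4, takes a point from world to camera coordinates); the wrist camera has in their place "T_tool_cam" (4x4, takes a point from camera to tool coordinates, whose origin is the TCP and whose axes are the flange's). Camera axes: x right, y up, looking along -z (the intrinsics and any distortion apply to the point x, -y, -z); pixel columns grow to the right and rows downward; lengths in m; the calibration is good to about 2 mm. A picture is of the moment at which its call begins: read the wrist's pose just before it. calibration takes no time and is no camera call.
A pose or a line that the arm cannot do raises robot.PlanningError and nothing moves.
- workorder.close_job(): hands the job in; it is judged then, once.
Trained networks look in the newest picture that a camera, given by its name, has taken for a name from the list of things; names that differ only in an ending like _2 or _b are one class to them, and where a whole thing is asked for, a point or a joint stands for the part that bears it (a point fixed in the world has none). Each returns a list of dicts, best first, with "p" (0 to 1); they miss things now and then, are a little off and sometimes report something else, mostly with a low value. They report only what shows in the picture. A call takes as long as a camera call. They do not tell look-alikes from the thing itself.
- recognise(label, camera): "rect" ([centre column, centre row, width, height] in pixels, round what is visible of it).
Readings, each from a call of its own:
- robot.current_time_s(): time.
- robot.current_joint_positions(): joint angles.
- robot.current_dq(): joint speeds.
- robot.current_joint_torque(): joint torques, N m.
- robot.current_tool_pos(): TCP position.
- robot.current_eef_rot(): TCP orientation.
- robot.current_contact_force(): force on the tool from outside, world axes, zero at the start.
- robot.current_torque(): the same for the moment, N m.
- robot.current_finger_gap(): opening from 0.0 (shut) to 1.0 (fully open).
- robot.current_gripper_force(): force on a finger pad.
Only numpy, scipy, OpenCV 4.12 (cv2) and the standard library are available. Lean on these libraries where they do the work, as an engineer would, in place of code of your own. Each camera call takes 0.05 s, during which the arm holds its last target. There are 200 camera calls.

### The job

The lid of the hinged ornament tin has snapped tight: take the palette knife, slip its blade into the gap above the tin's front ledge and lever the lid up until the catch lets go, keeping your fingers off the lid until then. Fold the lid right back, lay the knife flat on the table, and set the small glass pumpkin down inside the tin on its foot, next to the bell, without dropping it. Leave the other things where they are and the lid open.

Things in the scene. Friction and masses are not known exactly. Their poses are not given: they have to be found in the camera images.
- tin: Grey hinged steel storage tin, fixed, 170 deep (its x) by 230 wide (its y), 108 mm high shut. Origin: centre of its underside; x points from its front to the hinge at the back, z up. Outer walls 95 mm high; the front wall ends in a flat level ledge at z = 95 mm running in from x = -85 to -59 mm over the full width; there an upright neck rises to z = 100.5 mm, and the lid lies on it.
- ledge (a point): Middle of the outer (front) edge of the tin's ledge, on its top face (tin x = -85, y = 0, z = 95 mm). Its axes are the tin's.
- tin_floor (a point): Centre of the tin's flat inner floor of brown board (tin x = 9.5, y = 0, z = 46 mm). The inside, within the neck, is tin x = -56 to 75 mm and y = -105 to 105 mm, open above to the neck's top at z = 100.5 mm.
- lid_hinge (a point): Point on the lid's hinge axis in mid width (tin x = 80, y = 0, z = 102.5 mm); the axis runs along the tin's y.
- lid_edge (a point): Middle of the lid's rolled front edge (5 mm thick), 157.5 mm from the hinge axis. Shut, it is over the ledge, 7.5 mm behind the ledge's outer edge. Between the lid's flat underside and the ledge is a gap 5.5 mm high, open at the front over the full width and running in to the neck (26 mm from the ledge's outer edge): too low for fingers, room for the blade.
- lid (a joint): Lid angle in rad: 0 shut, 1.85 folded back to its stop. Lid 224 mm wide, 3.5 mm thick, 0.2 kg. A sprung catch behind the front neck's middle holds it shut until the front edge is raised over 6 mm (0.04 rad); that takes about 6 N at the edge, its weight included. After that the stiff hinge keeps it at any angle; about 2.5 N at the edge moves it.
- knife_grip (a point): Palette knife, 70 g, loose, lying flat on the table: grip point near its balance, in mid handle thickness, 9 mm above the underside. x points along the blade to the tip, z up. Wooden handle 20 wide, 18 mm thick, x = -60 to 30 mm; from there the steel blade, 20 wide, 1.6 mm thick, level with the grip point, to the tip at x = 135 mm (last 10 mm 14 wide).
- knife_tip (a point): Tip of the palette knife's blade, in mid thickness.
- pumpkin_mid (a point): Small dark red glass pumpkin: squat, ribbed, 50 mm across, 38 mm high with a brass stalk 9 mm more on top, flat foot 34 mm across, about 90 g, loose, standing on the table. The point is on its axis, 19 mm above its foot; z up its stalk.
- bell_mid (a point): Dark red glass bell, 48 mm across at the mouth, 43 mm high, standing loose on the tin's floor towards the end at tin y = -70 mm (hidden until the lid opens). The point is on its axis 20 mm above its underside. To be left where it stands.
- tree_mid (a point): Dark red glass fir tree, a stepped cone 52 mm across and 93 mm high, standing on the table. Point on its axis half-way up. To be left alone.
- jar_mid (a point): Clear glass jar with a brass cap, 52 mm across, 60 mm high, standing on the table. Point on its axis half-way up. To be left alone.
- brush: Paint brush lying on the table; to be left alone.
- paint1: White paint bottle, 48 mm across, 120 mm high, standing on the table; to be left alone.
- paint2: Dark red paint bottle, 48 mm across, 120 mm high, standing on the table; to be left alone.
Mind the look-alikes: they are no part of the job. What is shaped like the part that bears pumpkin_mid but blue or green is not meant.

How it is judged:
By the outcome, as a careful person would: the job done as asked, in the order asked, and still so for the second after the job is handed in, with the robot touching nothing.
It also fails if it takes over 62 s, if anything falls off the work surface, if the arm or the gripper's body presses on something with over 40 N, if the wrist force passes 120 N, or if a joint passes its speed limit or range.

## Working session

There is one attempt and no reset: what is moved stays moved. The work goes in short steps, each a Python script; the robot and the scene stay as the last script left them, time stands still between calls to the robot, and variables do not carry over. Pictures are saved under pics/ and viewed, at most 10 in all, crops included, and the job is handed in when it is done.

```bash
mkdir -p pics; ls; cat > a.py <<'E'
from station import robot, fingers, vision, workorder, recognise
import cv2, numpy as np
for n in ("scene","top"):
    im=vision.grab_frame(n); cv2.imwrite(f"pics/{n}0.png",im[:,:,::-1])
    for l in ("tin","lid_edge","knife_grip","pumpkin_mid","tree_mid","jar_mid","brush","paint1"):
        print(n,l,[(np.round(d["rect"]).astype(int).tolist(),round(d["p"],2)) for d in recognise(l,n)])
    c=vision.calibration(n); print({k:np.round(v,4).tolist() if hasattr(v,'shape') else v for k,v in c.items()})
print(vision.calibration("wrist"),robot.current_time_s(),robot.current_eef_rot())
E
python3 a.py
```

```text
pics
scene tin [([402, 191, 94, 106], 0.63)]
scene lid_edge [([405, 184, 86, 85], 0.62)]
scene knife_grip []
scene pumpkin_mid [([184, 184, 23, 17], 0.77), ([158, 227, 17, 20], 0.73), ([195, 216, 20, 20], 0.56)]
scene tree_mid [([205, 260, 24, 32], 0.85)]
scene jar_mid []
scene brush [([348, 289, 91, 22], 0.81)]
scene paint1 [([478, 172, 28, 36], 0.93), ([449, 146, 24, 42], 0.78)]
{'mtx': [[445.6654, 0.0, 327.1869], [0.0, 445.6654, 198.4368], [0.0, 0.0, 1.0]], 'extrinsics': [[0.3384, 0.941, 0.0079, -0.1634], [-0.7805, 0.276, 0.5609, 0.3537], [0.5256, -0.1959, 0.8279, -1.4133], [0.0, 0.0, 0.0, 1.0]]}
top tin [([257, 188, 69, 81], 0.85)]
top lid_edge [([259, 186, 59, 81], 0.71)]
top knife_grip [([356, 197, 51, 34], 0.65)]
top pumpkin_mid [([419, 262, 16, 11], 0.62), ([446, 229, 16, 8], 0.61), ([416, 230, 14, 14], 0.43)]
top tree_mid [([419, 190, 15, 17], 0.7)]
top jar_mid [([384, 159, 19, 19], 0.57), ([356, 196, 58, 25], 0.2)]
top brush [([327, 132, 59, 28], 0.97)]
top paint1 [([201, 218, 19, 19], 0.72), ([192, 188, 25, 17], 0.69), ([357, 197, 58, 31], 0.35), ([417, 231, 16, 15], 0.35)]
{'mtx': [[449.1748, 0.0, 315.9289], [0.0, 449.1748, 196.1096], [0.0, 0.0, 1.0]], 'extrinsics': [[0.0121, -0.9999, 0.0033, -0.0076], [0.9977, 0.0123, 0.0663, -0.509], [-0.0664, 0.0025, 0.9978, -1.4271], [0.0, 0.0, 0.0, 1.0]]}
{'mtx': array([[283.22529177,   0.        , 318.30880616],
       [  0.        , 283.22529177, 199.01801551],
       [  0.        ,   0.        ,   1.        ]]), 'T_tool_cam': array([[ 6.63249647e-04,  9.46171395e-01,  3.23665339e-01,
         8.41021329e-02],
       [ 9.99999454e-01, -8.89067855e-04,  5.49831156e-04,
        -9.07677624e-04],
       [ 8.07994961e-04,  3.23664798e-01, -9.46171467e-01,
        -1.26405483e-01],
       [ 0.00000000e+00,  0.00000000e+00,  0.00000000e+00,
         1.00000000e+00]])} 0.9 [1.7999351e+02 1.0010674e-03 2.6405214e+01]
```

```bash
python3 -c "
import cv2
a=cv2.imread('pics/top0.png')[100:320,170:470];cv2.imwrite('pics/top0c.png',cv2.resize(a,(800,587),interpolation=cv2.INTER_CUBIC))
a=cv2.imread('pics/scene0.png')[120:320,130:500];cv2.imwrite('pics/scene0c.png',cv2.resize(a,(800,432),interpolation=cv2.INTER_CUBIC))"
```

```text
(no output)
```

View pics/top0c.png

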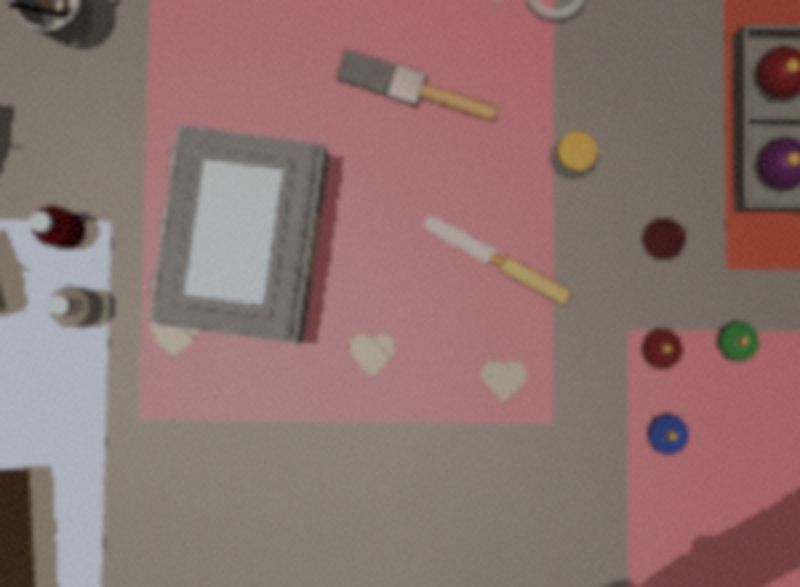

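View pics/scene0c.png

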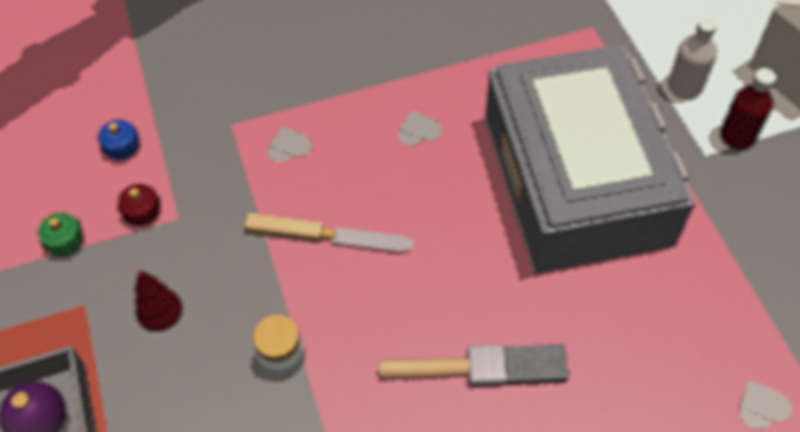

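The top view shows the tin front (right edge, crop about (327,147) to (302,341)) facing the knife, with its hinge on the left. The knife's blade tip is at crop (428,222) and its handle end at (567,297).

Pumpkin candidates in the top image are dark red (418,230), green (446,228) and blue (420,262). The dark red one with a brass stalk fits. The object at (419,190) is the tree, which has no stalk.

```bash
cat > h.py <<'E'
from station import robot, fingers, vision, workorder, recognise
import cv2, numpy as np
from scipy.spatial.transform import Rotation as Ro
def cam(n, pose=None):
    c=vision.calibration(n)
    if n!="wrist": return c["mtx"], np.linalg.inv(c["extrinsics"])
    p,r=pose or (robot.current_tool_pos(),robot.current_eef_rot())
    T=np.eye(4); T[:3,:3]=Ro.from_euler("xyz",r,degrees=True).as_matrix(); T[:3,3]=p
    return c["mtx"], T@c["T_tool_cam"]
def ray(K,T,px,z):
    "pixel -> world point at height z"
    d=np.linalg.inv(K)@[px[0],px[1],1]; d=T[:3,:3]@[d[0],-d[1],-d[2]]
    return T[:3,3]+d*(z-T[2,3])/d[2]
def proj(K,T,P):
    q=np.linalg.inv(T)@np.append(P,1); q=K@[q[0],-q[1],-q[2]]; return q[:2]/q[2]
def snap(n,f):
    P=cam(n); im=vision.grab_frame(n); cv2.imwrite(f"pics/{f}.png",im[:,:,::-1]); return im,P
E
cat > b.py <<'E'
from h import *
K,T=cam("top")
c=lambda u,v:(170+u/2.667,100+v/2.667)
for n,p,z in [("tipk",c(428,222),.009),("endk",c(567,298),.014),("pump",c(661,348),.025),("green",c(738,340),.025),("tree",c(664,238),.05),("jar",c(577,152),.06),
 ("front+x",c(327,147),.095),("front-x",c(302,341),.095),("back+x",c(180,127),.1),("back-x",c(153,322),.1)]:
    P=ray(K,T,p,z); print(n,P.round(4), round(float(np.hypot(*P[:2])),3))
E
python3 b.py
```

```text
tipk [ 0.5519 -0.048   0.009 ] 0.554
endk [ 0.4615 -0.2163  0.014 ] 0.51
pump [ 0.4028 -0.327   0.025 ] 0.519
green [ 0.4135 -0.4191  0.025 ] 0.589
tree [ 0.5325 -0.3252  0.05  ] 0.624
jar [ 0.6319 -0.2207  0.06  ] 0.669
front+x [0.6286 0.0717 0.095 ] 0.633
front-x [0.4063 0.0966 0.095 ] 0.418
back+x [0.6487 0.2398 0.1   ] 0.692
back-x [0.4257 0.2651 0.1   ] 0.502
```

```bash
cat > c.py <<'E'
from h import *
t0=robot.current_time_s()
robot.move_to([0.488,-0.167,0.15],[180,0,61.8]); print(robot.current_time_s()-t0)
im,P=snap("wrist","wk"); np.savez("wk.npz",K=P[0],T=P[1])
print(recognise("knife_grip","wrist"))
robot.move_to([0.515,0.05,0.25],[180,0,83.5]); print(robot.current_time_s()-t0)
im,P=snap("wrist","wt"); np.savez("wt.npz",K=P[0],T=P[1])
print(recognise("tin","wrist"),robot.current_joint_positions())
a=np.hstack([cv2.imread("pics/wk.png"),cv2.imread("pics/wt.png")])
E
python3 c.py
```

```text
1.5417
[{'rect': [316.9, 135.9, 19.6, 216.9], 'p': 0.64}]
2.5917
[{'rect': [319.0, 75.8, 277.3, 148.5], 'p': 0.72}] [ 16.58273835  16.44420135 -30.04785324  90.62613481   8.49520353
  75.36712975 -21.43221238]
```

View pics/wk.png

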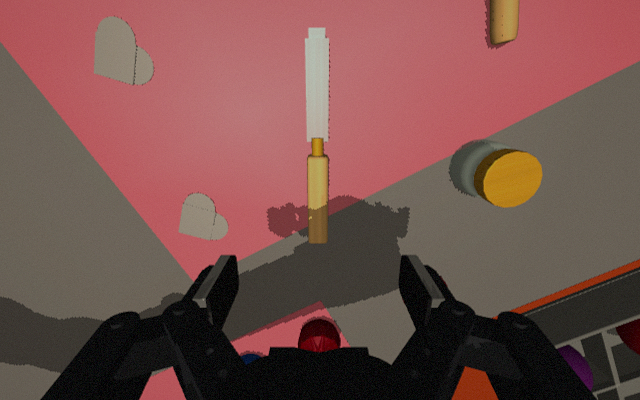

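View pics/wt.png

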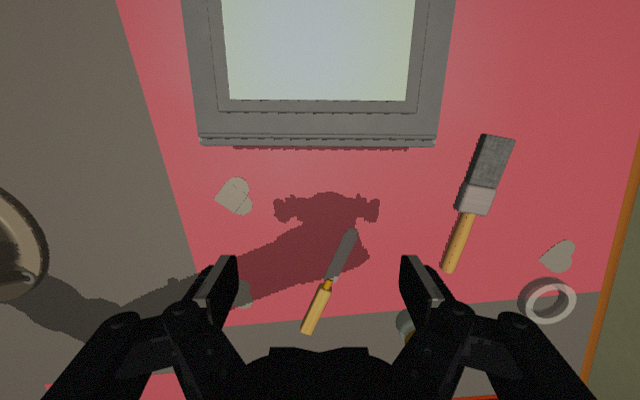

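The first picture shows the knife axis at column 317.5, with its tip at (317,28) and butt at (318,243). The second shows the tin's lid edge at row 137 and the ledge's outer edge at row 147, from about column 199 to 437.

```bash
cat > d.py <<'E'
from h import *
w=np.load("wk.npz");K,T=w["K"],w["T"]
tip=ray(K,T,(317,28),.010); end=ray(K,T,(318,242),.018); bs=ray(K,T,(316.5,140),.01)
d=(tip-end)[:2]; print("knife",tip,end,np.linalg.norm(d),np.degrees(np.arctan2(d[1],d[0])))
u=d/np.linalg.norm(d); print("grip",tip[:2]-.135*u, end[:2]+.06*u)
w=np.load("wt.npz");K,T=w["K"],w["T"]; g=cv2.cvtColor(cv2.imread("pics/wt.png"),cv2.COLOR_BGR2GRAY)
for c in (215,300,350,425): print(c,g[130:156,c-5:c+6].mean(1).round().astype(int).tolist())
print(g[141:146,185:210].mean(0).round().astype(int).tolist(),g[141:146,425:450].mean(0).round().astype(int).tolist())
L=ray(K,T,(199,146),.095);R=ray(K,T,(437,146),.095);d=(L-R)[:2]
print("ledge",L,R,np.linalg.norm(d),np.degrees(np.arctan2(d[1],d[0])), "mid",(L+R)/2)
print(ray(K,T,(319,137),.1055)-(L+R)/2)
E
python3 d.py
```

```text
knife [ 0.55399507 -0.04363122  0.01      ] [ 0.46315187 -0.21339653  0.018     ] 0.19254284195732327 61.84829852614729
grip [ 0.49030103 -0.16266092] [ 0.49146034 -0.16049444]
215 [106, 105, 98, 88, 101, 107, 96, 72, 73, 101, 104, 103, 103, 103, 96, 93, 110, 123, 121, 121, 120, 120, 122, 121, 120, 122]
300 [109, 108, 110, 96, 88, 109, 111, 89, 74, 91, 110, 108, 108, 109, 109, 98, 79, 75, 73, 93, 120, 127, 126, 126, 127, 126]
350 [109, 110, 110, 99, 87, 104, 110, 98, 76, 83, 105, 105, 105, 104, 106, 101, 81, 66, 72, 85, 113, 124, 123, 123, 123, 123]
425 [105, 106, 105, 105, 93, 89, 103, 104, 91, 68, 77, 101, 103, 102, 104, 105, 91, 101, 120, 119, 118, 117, 118, 118, 118, 118]
[118, 120, 119, 119, 119, 120, 119, 120, 119, 120, 119, 120, 121, 119, 119, 107, 107, 102, 102, 99, 100, 99, 100, 100, 100] [103, 104, 106, 103, 105, 103, 104, 105, 114, 116, 123, 118, 119, 118, 119, 119, 117, 118, 117, 118, 117, 117, 118, 116, 117]
ledge [0.40309942 0.10401987 0.095     ] [0.63541254 0.07682898 0.095     ] 0.2338989755345263 173.32423845979065 mid [0.51925598 0.09042443 0.095     ]
[0.00220472 0.00973169 0.0105    ]
```

```bash
cat >> h.py <<'E'
_w=np.load("wt.npz")
_L=ray(_w["K"],_w["T"],(200,145.0),.095);_R=ray(_w["K"],_w["T"],(433.5,146.3),.095)
_d=(_L-_R)[:2]; PSI=float(np.degrees(np.arctan2(_d[1],_d[0])))-90
LED=(_L+_R)/2
def tin(x,y,z):
    "tin frame (m) -> world"
    return Ro.from_euler("z",PSI,degrees=True).apply([x+.085,y,0])+[LED[0],LED[1],z]
def kpose(x,z,phi,y=0.,off=.010):
    "TCP pose for blade tip at tin x,z (mid thickness), pitch phi up"
    rpy=[180,-phi,PSI]; R=Ro.from_euler("xyz",rpy,degrees=True)
    return list(tin(x,y,z)-R.apply([.135,0,off])),rpy
def kline(x,z,phi,v=.1,f=None,**k):
    p,r=kpose(x,z,phi,**k); return robot.line_to(p,r,velocity=v,f_stop=f)
def st(*a): print(*a,"t",round(robot.current_time_s(),2),np.round(robot.current_tool_pos(),4),"F",np.round(robot.current_contact_force(),2))
E
cat > e.py <<'E'
from h import *
print("PSI",PSI,LED,np.linalg.norm(_d) if 0 else "")
for a in [(-.125,.11,0),(-.062,.0977,0),(-.06,.11,32),(.0,.19,30),(.115,.23,20)]:
    print(a,robot.inverse_kinematics(*kpose(*a)) is not None)
fingers.gripper_to(.5)
g=[.4908,-.1618]
robot.move_to([*g,.06],[180,0,61.85]); robot.line_to([*g,.019],velocity=.08); st("down")
fingers.gripper_to(0.,100); st("gap",robot.current_finger_gap(),robot.current_gripper_force())
robot.line_to([*g,.13],velocity=.2); st("lift",robot.current_finger_gap())
robot.move_to(*kpose(-.125,.115,0)); st("front")
snap("wrist","w2"); snap("scene","s2")
E
python3 e.py
```

```text
PSI 83.00730360029911 [0.51816405 0.09089618 0.095     ] 
(-0.125, 0.11, 0) True
(-0.062, 0.0977, 0) True
(-0.06, 0.11, 32) True
(0.0, 0.19, 30) True
(0.115, 0.23, 20) True
down t 5.85 [ 0.4911 -0.1616  0.0191] F [-0.44 -0.09 -0.45]
gap 0.2045615713412626 98.72678875923157 t 6.19 [ 0.4916 -0.162   0.02  ] F [-0.48  0.07  5.21]
lift 0.20249248292896949 t 6.9 [ 0.4897 -0.1617  0.1288] F [-0.62 -0.27 -0.89]
front t 7.32 [ 0.4954 -0.0808  0.1231] F [ 0.33 -1.67 -1.64]
```

```bash
python3 -c "
import cv2,numpy as np
a=cv2.imread('pics/w2.png')[0:300,170:470];b=cv2.imread('pics/s2.png')[110:260,290:490]
cv2.imwrite('pics/v2.png',np.hstack([cv2.resize(a,(400,400)),cv2.resize(b,(400,400*150//200),interpolation=2).__class__(0) if 0 else cv2.copyMakeBorder(cv2.resize(b,(400,300),interpolation=2),0,100,0,0,0)]))
from h import *
print(kpose(-.125,.115,0))
"
```

```text
([np.float64(0.4968590604134033), np.float64(-0.0828021185129701), np.float64(0.125)], [180, 0, 83.00730360029911])
```

View pics/v2.png

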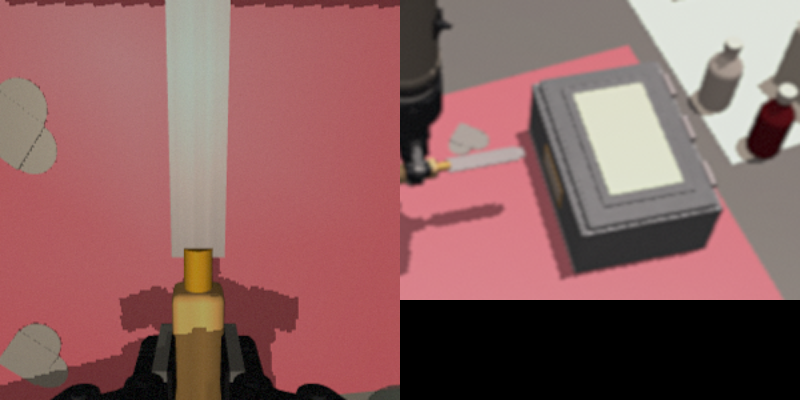

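The wrist crop shows the knife gripped straight, with its blade running along the column centre. The scene crop shows the blade level and pointing at the middle of the tin's front. Next I touch down on the exposed ledge to calibrate the height.

```bash
cat > f.py <<'E'
from h import *
robot.pause(.2); st("settled", np.round(kpose(-.125,.115,0)[0],4))
kline(-.081,.104,0,.08); robot.pause(.2); st("above",np.round(kpose(-.081,.104,0)[0],4))
h=kline(-.081,.092,0,.02,1.5); st("touch",h,np.round(kpose(-.081,.0958,0)[0],4))
kline(-.095,.100,0,.05); robot.pause(.15); st("back",np.round(kpose(-.095,.100,0)[0],4))
E
python3 f.py
```

```text
settled [ 0.4969 -0.0828  0.125 ] t 7.62 [ 0.4966 -0.0842  0.1246] F [ 0.61  0.63 -1.35]
above [ 0.5022 -0.0391  0.114 ] t 8.53 [ 0.5023 -0.04    0.1141] F [-0.61  0.26  0.02]
touch True [ 0.5022 -0.0391  0.1058] t 9.01 [ 0.5021 -0.0393  0.1047] F [ 0.28 -0.85  2.76]
back [ 0.5005 -0.053   0.11  ] t 9.6 [ 0.5003 -0.0529  0.1098] F [-0.24  0.01 -0.76]
```

```bash
cat > g.py <<'E'
from h import *
h=kline(-.0615,.0975,0,.04,4); robot.pause(.15); st("in",h,np.round(kpose(-.0615,.0975,0)[0],4))
im,_=snap("scene","s3")
E
python3 g.py; python3 -c "
import cv2
cv2.imwrite('pics/v3.png',cv2.resize(cv2.imread('pics/s3.png')[110:260,290:490],(800,600),interpolation=2))"
```

```text
in False [ 0.5046 -0.0198  0.1075] t 10.74 [ 0.5046 -0.0202  0.1075] F [-1.21  0.42 -0.37]
```

View pics/v3.png

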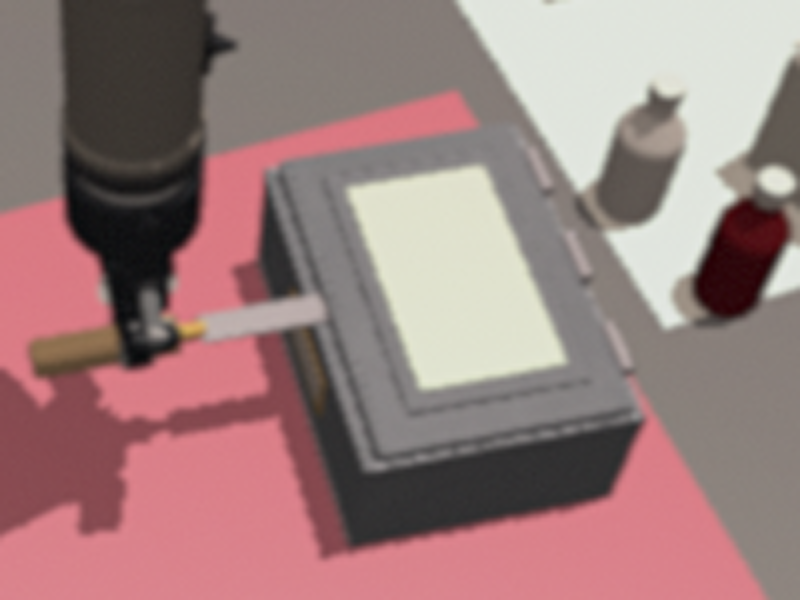

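The blade slid 22 mm into the gap under the lid edge (tip vanishes at crop (325,308)) with no force. I'll lever now, then fold.

```bash
cat > i.py <<'E'
from h import *
O=.0098
for a in (8,16,24,34):
    f=np.radians(a); s=.0235
    kline(-.085+s*np.cos(f)-.0008*np.sin(f), .0952+s*np.sin(f)+.0008*np.cos(f), a, .03, off=O)
    st("lever",a)
robot.pause(.1); st("set")
for i,th in enumerate(np.linspace(.09,1.88,13)):
    k=min(1,(th-.06)/.6); r=.1455-.03*k; phi=34-14*k
    n=np.array([np.sin(th),np.cos(th)])   # into lid
    x=.08-r*np.cos(th)-.002*n[0]; z=.1025+r*np.sin(th)-.002*n[1]
    hit=kline(x,z,phi,.1,25,off=O); st(round(th,2),hit)
    if hit: break
robot.pause(.1); st("end",robot.current_finger_gap())
snap("scene","s4"); print(recognise("lid_edge","scene"))
snap("wrist","w4")
E
python3 i.py; python3 -c "
import cv2,numpy as np
a=cv2.imread('pics/s4.png')[80:280,290:490];b=cv2.imread('pics/w4.png')[:,120:520]
cv2.imwrite('pics/v4.png',np.hstack([cv2.resize(a,(400,400),interpolation=2),b]))"
```

```text
lever 8 t 11.52 [ 0.5048 -0.0209  0.0904] F [ 0.53 -1.54  1.05]
lever 16 t 12.19 [ 0.5054 -0.0166  0.0754] F [0.06 4.17 2.43]
lever 24 t 12.87 [ 0.5048 -0.0158  0.059 ] F [-0.2   0.14  2.01]
lever 34 t 13.67 [ 0.5088 -0.0114  0.0469] F [-13.54 -16.3   43.78]
set t 13.77 [ 0.5088 -0.0114  0.0469] F [-13.35 -17.28  43.44]
0.09 False t 14.02 [ 0.5086 -0.0094  0.0479] F [-0.14 -8.51 11.33]
0.24 False t 14.44 [0.5065 0.0021 0.0737] F [-0.   -0.07 -1.06]
0.39 False t 14.85 [0.508  0.0113 0.0979] F [ 0.62 -0.24 -1.23]
0.54 False t 15.24 [0.5096 0.0229 0.1191] F [-1.36  0.95 -1.11]
0.69 False t 15.61 [0.5112 0.0356 0.1367] F [ 0.24 -0.41 -1.41]
0.84 False t 15.93 [0.5131 0.0479 0.1504] F [ 0.31 -0.99 -0.14]
0.98 False t 16.26 [0.5148 0.0618 0.1614] F [ 0.68  0.36 -0.83]
1.13 False t 16.58 [0.5164 0.0762 0.1697] F [ 0.17 -0.53 -1.24]
1.28 False t 16.91 [0.5181 0.0918 0.1759] F [-0.57 -0.14 -0.7 ]
1.43 False t 17.23 [0.5201 0.1084 0.1798] F [ 0.59 -1.14 -1.7 ]
1.58 False t 17.56 [0.5221 0.1254 0.1811] F [-0.43  0.72 -1.28]
1.73 False t 17.88 [0.5242 0.1423 0.1799] F [ 0.32 -0.77 -0.56]
1.88 False t 18.21 [0.5272 0.1538 0.175 ] F [-1.15 -7.13  1.12]
end 0.19937578144867504 t 18.31 [0.5272 0.1538 0.1751] F [-1.27 -7.18  0.21]
[{'rect': [452.4, 154.3, 64.8, 107.1], 'p': 0.92}]
```

View pics/v4.png

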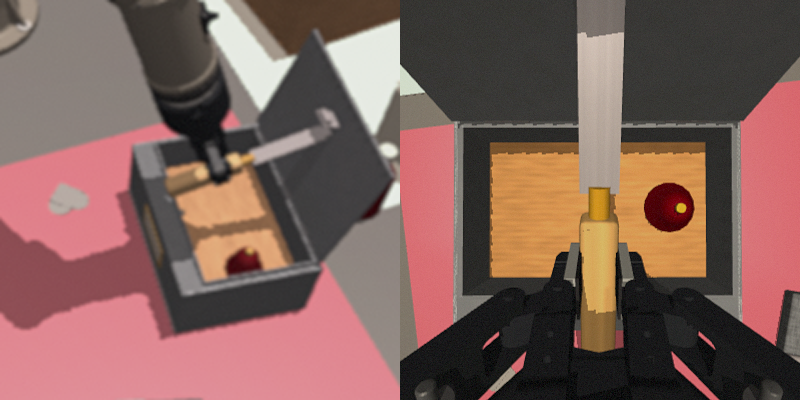

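The lid is back at its stop: the scene shows it leaning past vertical. The bell is in the tin at the right end (v4 pixel (669,207)), and the knife is still gripped. The 43 N at 34° came from the knife butt touching the table. Next I lay the knife down and look at the pumpkin.

```bash
cat > j.py <<'E'
from h import *
kline(.04,.23,10,.25); st()
g=[.4908,-.1618]; r=[180,0,61.85]
kline(-.08,.20,0,.3)
robot.move_to([*g,.06],r); h=robot.line_to([*g,.0185],velocity=.06,f_stop=4); robot.pause(.1); st("down",h)
p=robot.current_tool_pos()
fingers.gripper_to(.45,20); robot.pause(.2); st("open",robot.current_finger_gap())
robot.line_to([*g,.13],velocity=.25)
robot.move_to([.403,-.327,.15],[180,0,45]); robot.pause(.1)
im,P=snap("wrist","w5"); np.savez("w5.npz",K=P[0],T=P[1])
for d in recognise("pumpkin_mid","wrist"): print(d, ray(*P,d["rect"][:2],.022))
snap("top","t5"); st()
E
python3 j.py; python3 -c "
import cv2,numpy as np
a=cv2.imread('pics/w5.png')[:,120:520];b=cv2.imread('pics/t5.png')[130:290,290:450]
cv2.imwrite('pics/v5.png',np.hstack([a,cv2.resize(b,(400,400),interpolation=2)]))"
```

```text
t 18.96 [0.5169 0.0824 0.2162] F [-1.    0.68 -0.91]
down True t 21.05 [ 0.4899 -0.1616  0.0201] F [-0.22  1.03  5.46]
open 0.44907857065428114 t 21.58 [ 0.489  -0.1615  0.0194] F [-0.72  0.11 -0.27]
{'rect': [251.0, 268.6, 37.0, 39.1], 'p': 0.89} [ 0.29920123 -0.33020393  0.022     ]
{'rect': [393.2, 256.0, 49.8, 55.4], 'p': 0.89} [ 0.41325449 -0.42199147  0.022     ]
{'rect': [319.2, 199.3, 48.1, 48.4], 'p': 0.82} [ 0.40253692 -0.32589064  0.022     ]
t 23.2 [ 0.4041 -0.3251  0.1497] F [ 0.14 -0.68  0.22]
```

View pics/v5.png

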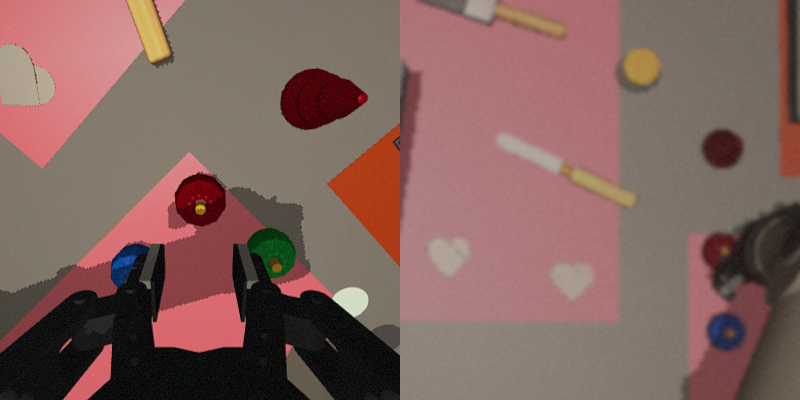

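The red pumpkin with a brass stalk (left panel (200,199), world (0.4025, -0.326)) is confirmed as the target. The blue (132,268) and green (272,252) ones are look-alikes, and the plain cone is the tree. The knife lies flat on the table. Now I'll pick and place.

```bash
cat > k.py <<'E'
from h import *
import sys
fingers.gripper_to(.85); g=[.4025,-.326]
robot.line_to([*g,.06],[180,0,45],velocity=.2); robot.line_to([*g,.0195],velocity=.07); robot.pause(.1)
fingers.gripper_to(0.,25); robot.pause(.1); z=robot.current_tool_pos()[2]
st("grip",robot.current_finger_gap(),robot.current_gripper_force())
robot.line_to([*g,.09],velocity=.1); robot.line_to([*g,.24],velocity=.25); st("lift",robot.current_finger_gap(),robot.current_gripper_force())
if robot.current_finger_gap()<.45: sys.exit("lost")
P=tin(.003,0,0)
for yaw in (PSI-90,PSI+90):
    q=[robot.inverse_kinematics([P[0],P[1],h],[180,0,yaw]) for h in (.24,.065)]
    if all(v is not None for v in q): break
print(yaw,np.round(q[1]))
o=[180,0,yaw]
robot.move_to([P[0],P[1],.24],o); robot.line_to([P[0],P[1],.085],velocity=.12); robot.pause(.15); st("above",P,robot.current_finger_gap())
h=robot.line_to([P[0],P[1],.046+z-.002],velocity=.02,f_stop=2.5); robot.pause(.1); st("floor",h,"expect",.046+z)
E
python3 k.py
```

```text
grip 0.5514930049725079 25.679293731227517 t 25.51 [ 0.4029 -0.3263  0.0202] F [-0.43  0.05  6.89]
lift 0.5527532559586061 25.862322753528133 t 27.12 [ 0.4015 -0.3255  0.2382] F [-0.33 -0.17 -0.86]
-6.99269639970089 [   0.   32.  -29.   98.   18.   55. -132.]
above [0.52887742 0.1782416  0.        ] 0.5537575989077883 t 30.59 [0.5294 0.1785 0.0857] F [-0.48 -0.4  -0.98]
floor True expect 0.06621047329987127 t 31.56 [0.5287 0.1781 0.0662] F [-0.51 -0.88  5.61]
```

```bash
cat > l.py <<'E'
from h import *
P=tin(.003,0,0)
fingers.gripper_to(.76,20); robot.pause(.2); st(robot.current_finger_gap())
robot.line_to([P[0],P[1],.13],velocity=.08); robot.line_to([P[0],P[1]-.06,.28],velocity=.3); robot.pause(.2); st()
im,Q=snap("wrist","w6")
for l in ("pumpkin_mid","bell_mid"):
    for d in recognise(l,"wrist"): 
        w=ray(*Q,d["rect"][:2],.066); print(l,d,Ro.from_euler("z",-PSI,degrees=True).apply(w-tin(0,0,0)))
snap("scene","s6")
E
python3 l.py; python3 -c "
import cv2,numpy as np
a=cv2.imread('pics/w6.png')[:,120:520];b=cv2.imread('pics/s6.png')[80:280,290:490]
cv2.imwrite('pics/v6.png',np.hstack([a,cv2.resize(b,(400,400),interpolation=2)]))"
```

```text
0.7602688751138889 t 32.08 [0.5279 0.1793 0.0656] F [0.91 4.85 2.54]
t 33.92 [0.5277 0.1187 0.278 ] F [ 0.62  0.86 -0.15]
pumpkin_mid {'rect': [618.6, 273.0, 42.7, 32.7], 'p': 0.94} [-0.47426453  0.1364218   0.066     ]
pumpkin_mid {'rect': [269.4, 178.7, 38.9, 33.4], 'p': 0.8} [0.0048395  0.00145158 0.066     ]
bell_mid {'rect': [264.2, 120.8, 40.1, 45.3], 'p': 0.78} [ 0.00704789 -0.06748764  0.066     ]
bell_mid {'rect': [175.0, 221.8, 348.3, 329.3], 'p': 0.15} [0.13064038 0.0595652  0.066     ]
```

View pics/v6.png

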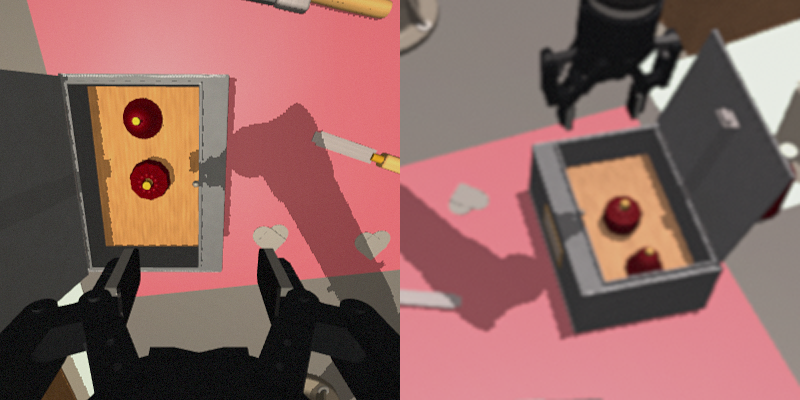

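The pumpkin stands upright in the tin at v6 (150,180), next to the undisturbed bell at (143,118). The lid is open and the robot is clear.

```bash
python3 -c "
from station import workorder
print(workorder.close_job())"
```

```text
the job is handed in; nothing more can be done
None
```

The job is handed in at about 34 s of the 62 s allowed: I levered the lid with the knife, folded it back to its stop, laid the knife flat on the table, and set the red pumpkin upright on the tin floor next to the bell; the only hitch was the knife's butt pressing on the table during levering (about 43 N on the tool, under the 120 N wrist limit).

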